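# Slide a ceramic insulator out of its stand and fit it on a heat sink

### The job

The white ceramic insulator plate lies sunk in the groove of the wooden stand: slide it along until it sticks out over the stand's open end far enough to take it by its two long sides, then lift it over to the aluminium heat sink and lay it flat between the blue ribs, fully home with its end against the blue back stop, and let go. The ceramic is brittle: never press it against the stand or the heat sink with more than 20 N, and do not drop it on the bench. Leave the other things where they are.

Things in the scene. Friction and masses are not known exactly. Their poses are not given: they have to be found in the camera images.
- plate_c (a point): centre (half-way up) of the loose white ceramic plate, 140 mm long (x), 46 mm wide (y), 3 mm thick (z up), 55 to 95 g. It starts flat in the stand's groove, front end 15 to 40 mm behind the open end, its top 2 mm below the groove walls, so only its top can be reached. Closed fingers pressing on it with 7 to 12 N drag it, less slips; the contact is hard, fractions of a mm count. It balances while less than 70 mm sticks out.
- stand_mouth (a point): fixed wooden stand, black groove walls, 200 mm long (x), 95 mm wide (y). This point: middle of the groove floor at the open end, 50 mm above the bench. x points into the groove, away from the open end (the plate leaves towards -x), y across, z up. Groove level, 51 mm wide, 5 mm deep, 192 mm long to its closed end. In front of the open end all is free down to the bench.
- sink_stop (a point): fixed aluminium heat sink, 100 mm long (x) and wide (y). This point: on its level seat, 50 mm above the bench, mid-width at the foot of the blue back stop (10 mm high). x points into the stop (push the plate to +x), y across, z up. The seat runs 94 mm from the stop to the open front edge; the fitted plate sticks out 46 mm there, with free space below. Blue side ribs, 6 mm high, 52 mm apart.
- module: black rectifier module, 94 x 34 x 28 mm, three copper terminals on top; a bystander (origin under its middle)
- old_plate: worn red-brown clay-coloured plate, 100 x 60 x 6 mm, lying on the bench; a bystander, not the plate wanted (origin under its middle)
- meter: yellow hand multimeter lying face up, 150 x 75 x 32 mm; a bystander (origin under its middle)
- driver: screwdriver lying on the bench; a bystander (origin under its middle)
- paste: small closed jar, 44 mm across, 50 mm tall; a bystander (origin under its middle)
- spanner: steel spanner lying at the far side of the bench; a bystander (origin under its middle)
- screws: blue open parts box, 100 x 80 x 35 mm; a bystander (origin under its middle)
Mind the look-alikes: they are no part of the job. What is shaped like the part that bears stand_mouth but orange or turquoise is not meant.

How it is judged:
By the outcome, as a careful person would: the job done as asked, in the order asked, and still so for the second after the job is handed in, with the robot touching nothing.
It also fails if it takes over 72 s, if anything falls off the work surface, if the arm or the gripper's body presses on something with over 40 N, if the wrist force passes 120 N, or if a joint passes its speed limit or range.

### The arm

A 7-joint arm with a two-finger parallel gripper is mounted at the origin on the work surface. World frame = base frame: x ahead of the robot, y to its left, z up, the work surface at z = 0. Lengths are in m, angles in rad, forces in N, time in s.
With the tool pointing down it reaches from about 0.4 to 0.85 m from the base axis. Payload 4.5 kg.
Tool frame: the origin (TCP) lies on the centre line of the jaws, within the pads' length; the fingertips stand 11 mm ahead of it and the grasp point (between the pads) lies 8 mm behind it; z points along the fingers, y is the line along which they close (so a half turn about z gives the same grasp; the last joint's range is limited). The gripper opens to 88 mm and grips with 3 to 60 N. Pads are 18 mm wide; open, the fingers measure 123 mm over their backs; the gripper's body (75 mm by 187 mm) begins 45 mm behind the grasp point.
Start: joints at [1.279, 0.689, -0.195, 1.565, 0.157, 0.902, -0.215], TCP at [0.2, -0.592, 0.25] pointing down, gripper open.
Joint ranges: [-3.01, 3.01], [-0.46, 2.08], [-1.47, 1.51], [0.13, 2.56], [-1, 4.14], [0.04, 2.09], [-2.66, 2.66]. Speed limits (rad/s): [2.57, 2.57, 3.14, 3.14, 3.14, 3.14, 3.14].

### API

Orientations are given as a unit quaternion [x, y, z, w].
In Python, from plant import * gives the robot as it stands. The module is installed in compiled form; this text tells all that it offers.
- The arm moves only by the tool send_rows, never from a script. Its argument "motion" is a list of rows, each an object of numbers: "x", "y", "z": the shift along the tool's x, y, z in cm; "rx", "ry", "rz": the turn, a rotation vector about the tool's x, y, z in rad; "jaw": the finger opening in cm, from 0 to 8.81. In form: [{"x": .., "y": .., "z": .., "rx": .., "ry": .., "rz": .., "jaw": ..}, ...]. A call has exactly 5 rows; each row shifts and turns the commanded pose from where the row before left it, along the tool's axes as they then stand; what a row does not reach is not made up. A row lasts 1/10 s, in which the tool goes at most 50 mm and 8.59 degrees, less where a joint would pass 70% of its speed; a pose out of reach is approached as far as the arm can. A call is refused whole if a number of a shift passes 5 or a number of a turn 0.15, either way. A call with a gripper value outside its range is refused whole. The fingers move at their own pace and stop on an object; "grip_force" is the grip in N (left out, the last holds). Time passes only in rows, so rows that do not move let the fingers close, or fill a call up. It gives the time, the measured TCP pose, the force, the opening and the grip force at its end, in the units of the state.
- get_state(): the state, without advancing time (a new reading comes with each control period).
- snapshot(name): name is "scene" or "side" or "wrist"; returns a dict with "img" (384x512x3 uint8, red, green, blue), "vertical_fov" (degrees; the focal length in pixels is half the picture's height over the tangent of half this angle, whatever the lens; pixels are square), "cx", "cy" (the principal point, pixels), "D" ([k1, k2, p1, p2, k3] as OpenCV has them; the pictures are not rectified), "extrinsics" (4x4, takes a point from camera to world coordinates). Camera axes: x right, y up, looking along -z (the intrinsics and any distortion apply to the point x, -y, -z); pixel columns grow to the right and rows downward; lengths in m; the calibration is good to about 2 mm. A picture is of the moment at which its call begins. There is no depth.
- finish_job(): hands the job in; it is judged then, once.
The state is a dict: "clock": time; "q": joint angles; "qd": joint speeds; "joint_torque": joint torques, N m; "tool_pos": TCP position; "eef_rot": TCP orientation; "contact_force": force on the tool from outside, world axes, zero at the start; "moment": the same for the moment, N m; "opening": opening from 0.0 (shut) to 1.0 (fully open); "finger_force": force on a finger pad.
Only numpy, scipy, OpenCV 4.12 (cv2) and the standard library are available. Lean on these libraries where they do the work, as an engineer would, in place of code of your own. Each camera call takes 0.05 s, during which the arm holds its last target. There are 200 camera calls.

## Working session

There is one attempt and no reset: what is moved stays moved. The work goes in short steps, Python scripts to look and compute and a tool call to move; the robot and the scene stay as the last step left them, time stands still between calls to the robot, and variables do not carry over. Pictures are saved under pics/ and viewed, at most 10 in all, crops included, and the job is handed in when it is done.

Besides the shell and the picture viewer there is one more tool, called after "Request:" as a command line: name --argument value ..., lists and objects as JSON in quotes. send_rows: Moves the arm, as the interface text tells. Its arguments: {"type":"object","properties":{"motion":{"type":"array"},"grip_force":{"type":"number"}},"required":["motion"]}

```bash
mkdir -p pics
cat > h.py <<'E'
from plant import *
import numpy as np, cv2
from scipy.spatial.transform import Rotation as R
def K(s):
    f=s["img"].shape[0]/2/np.tan(np.radians(s["vertical_fov"])/2)
    return np.array([[f,0,s["cx"]],[0,f,s["cy"]],[0,0,1.]])
def ray(s,px):
    p=cv2.undistortPoints(np.array(px,float).reshape(-1,1,2),K(s),np.array(s["D"],float)).reshape(-1,2)
    E=np.array(s["extrinsics"]); d=np.c_[p[:,0],-p[:,1],-np.ones(len(p))]@E[:3,:3].T
    return E[:3,3],d
def onplane(s,px,z):
    o,d=ray(s,px); return o+d*((z-o[2])/d[:,2])[:,None]
def proj(s,P):
    E=np.array(s["extrinsics"]); c=(np.array(P,float).reshape(-1,3)-E[:3,3])@E[:3,:3]
    c=c*[1,-1,-1]
    return cv2.projectPoints(c,np.zeros(3),np.zeros(3),K(s),np.array(s["D"],float))[0].reshape(-1,2)
def save(n,im): cv2.imwrite(f"pics/{n}.png",im[:,:,::-1])
E
python3 - <<'E'
from h import *
a=snapshot("scene");b=snapshot("side")
save("a",a["img"]);save("b",b["img"])
import pickle;pickle.dump((a,b),open("ab.pkl","wb"))
for s in(a,b):print(np.round(s["extrinsics"],3).tolist(),s["vertical_fov"],s["D"])
print(get_state())
E
```

```text
[[0.511, -0.681, 0.524, 1.098], [0.859, 0.393, -0.327, -0.356], [0.017, 0.617, 0.787, 0.92], [0.0, 0.0, 0.0, 1.0]] 56.280456560337434 [-0.01372672  0.          0.          0.          0.        ]
[[-0.881, 0.294, -0.371, 0.043], [-0.473, -0.529, 0.704, 0.958], [0.01, 0.796, 0.605, 0.895], [0.0, 0.0, 0.0, 1.0]] 47.65548954475184 [0.02039151 0.         0.         0.         0.        ]
{'clock': 0.1, 'q': array([ 1.27879055,  0.689896  , -0.19451771,  1.56624627,  0.15728427,
        0.9024802 , -0.21512064]), 'qd': array([ 4.49844045e-05, -1.46065234e-03,  3.34576693e-04, -3.26132731e-03,
       -2.06371434e-03,  6.47819539e-04, -1.51139042e-03]), 'joint_torque': array([-3.49043272e-03, -5.28507328e+01, -1.27115417e+00, -1.53837758e+01,
       -5.24481351e-02,  2.03860611e-03,  5.52088704e-05]), 'tool_pos': array([ 0.19983246, -0.59161272,  0.24899105]), 'eef_rot': array([ 9.86756672e-01,  1.62205414e-01, -1.85706676e-04, -7.99274913e-04]), 'contact_force': array([-0.51381989,  0.23061157, -0.16693712]), 'moment': array([-0.06266639, -0.00781184,  0.02035002]), 'finger_force': 0.0, 'opening': 0.9980869340092684}
```

View pics/a.png

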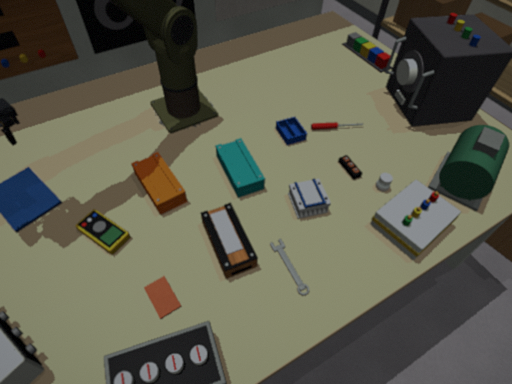

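View pics/b.png

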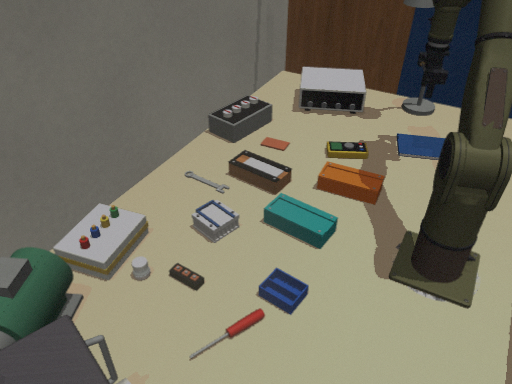

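The scene shows three stand-shaped things: orange (158,182), turquoise (240,166), and a wooden one with black walls and a white plate at (228,240). The last fits the description. The heat sink is at (310,197). I'll confirm in an enlarged crop.

Run:
```python
from h import *
import pickle;a,b=pickle.load(open("ab.pkl","rb"))
def c(s,x,y,w=80,h=80): return cv2.resize(s["img"][y:y+h,x:x+w],(400,300) if 0 else (w*5,h*5) if 0 else (400,int(400*h/w)),interpolation=cv2.INTER_CUBIC)
A=np.hstack([c(a,190,196,80,60+20)[:400],c(a,275,165,64,64)])[:400]
B=np.hstack([c(b,222,148,72,36),c(b,186,194,64,32+0)])
out=np.vstack([A,B[:200]]);print(out.shape);save("c",out)
```

```text
(600, 800, 3)
```

View pics/c.png

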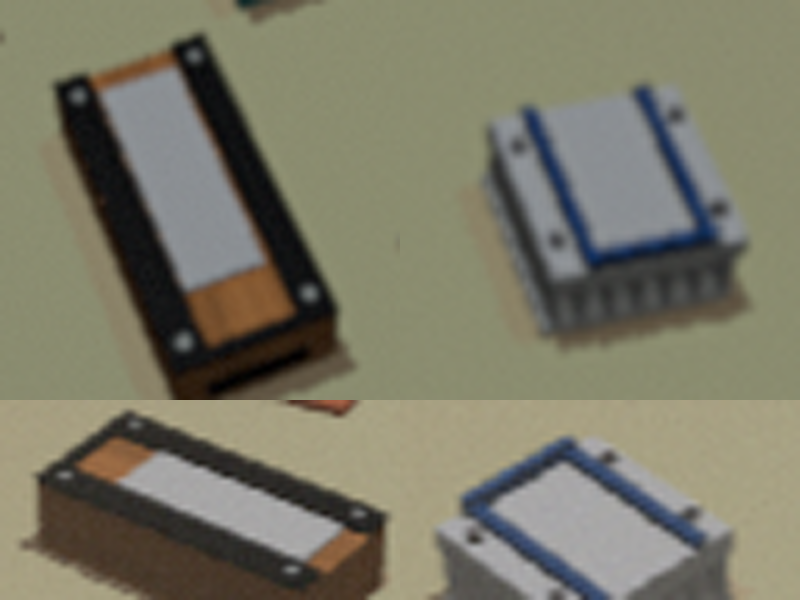

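The crop confirms it: black-walled wooden stand with the white plate; its open end is at the top in the scene view (wood lip near pixel (217,209)) and its closed end near (241,264). The heat sink's blue stop is the lower one, near (319,205), and its open front is at the top.

Run:
```python
from h import *
import pickle;a,b=pickle.load(open("ab.pkl","rb"))
A=lambda L,x0,y0,k,ox=0,oy=0:[((x-ox)/k+x0,(y-oy)/k+y0) for x,y in L]
sa=onplane(a,A([(55,82),(203,35),(338,312),(175,365)],190,196,5),.055)
sb=onplane(b,A([(382,515),(300,588),(40,478),(125,412)],222,148,400/72,0,400),.055)
print("stand top corners a (openL,openR,closedR,closedL)\n",sa.round(4));print("b\n",sb.round(4))
k=6.25
ha=onplane(a,A([(530,108),(640,88),(715,230),(595,255)],275,165,k,400),.056);print("sink ribs a: front,front,stop,stop\n",ha.round(4))
hb=onplane(b,A([(470,500),(570,440)],186,194,k,400,400),.06);print("sink stop corners b\n",hb.round(4))
pa=onplane(a,A([(100,92),(180,67),(264,265),(188,293)],190,196,5),.053);print("plate a\n",pa.round(4))
```

```text
stand top corners a (openL,openR,closedR,closedL)
 [[ 0.518  -0.1673  0.055 ]
 [ 0.5314 -0.0765  0.055 ]
 [ 0.7279 -0.1018  0.055 ]
 [ 0.7112 -0.1913  0.055 ]]
b
 [[ 0.5165 -0.17    0.055 ]
 [ 0.5268 -0.0781  0.055 ]
 [ 0.7204 -0.103   0.055 ]
 [ 0.7123 -0.1956  0.055 ]]
sink ribs a: front,front,stop,stop
 [[0.5637 0.1376 0.056 ]
 [0.5807 0.1933 0.056 ]
 [0.6704 0.1711 0.056 ]
 [0.6534 0.1124 0.056 ]]
sink stop corners b
 [[0.6659 0.1684 0.06  ]
 [0.6492 0.1072 0.06  ]]
plate a
 [[ 0.5361 -0.1474  0.053 ]
 [ 0.5438 -0.0987  0.053 ]
 [ 0.6826 -0.1213  0.053 ]
 [ 0.6767 -0.1651  0.053 ]]
```

```bash
cat >> h.py <<'E'
def yaw(): 
    M=R.from_quat(get_state()["eef_rot"]).as_matrix(); return np.arctan2(M[1,0],M[0,0])
def where():
    s=get_state();print("t",round(s["clock"],2),"pos",s["tool_pos"].round(4),"yaw",round(np.degrees(yaw()),2),"F",s["contact_force"].round(2),"open",round(s["opening"],3),"tilt z",R.from_quat(s["eef_rot"]).as_matrix()[:,2].round(4))
def plan(p,yd,n):
    "turn first, then shift: rz in rad, shift (cm) in the turned tool frame, n rows"
    s=get_state();dy=yaw()-np.radians(yd);M=R.from_quat(s["eef_rot"])*R.from_rotvec([0,0,dy])
    d=M.inv().apply(np.array(p)-s["tool_pos"])*100
    print("rz total",dy.round(4),"shift cm",d.round(3),"per row",(d/n).round(3))
E
python3 - <<'E'
from h import *
where();plan([.60,-.132,.25],-7.3,12)
E
```

```text
t 0.1 pos [ 0.1998 -0.5916  0.249 ] yaw 18.67 F [-0.51  0.23 -0.17] open 0.998 tilt z [-6.0e-04  1.5e-03 -1.0e+00]
rz total 0.4533 shift cm [ 33.852 -50.674  -0.056] per row [ 2.821 -4.223 -0.005]
```

Request:
send_rows --motion '[{"rz":0.15},{"rz":0.15},{"rz":0.15},{"jaw":0},{"jaw":0}]' --grip_force 10

```text
schema error: expected keys x, y, z, rx, ry, rz, jaw
```

Run:
```python
from h import *
where();plan([.60,-.132,.25],-7.3,15)
```

```text
t 0.1 pos [ 0.1998 -0.5916  0.249 ] yaw 18.67 F [-0.51  0.23 -0.17] open 0.998 tilt z [-6.0e-04  1.5e-03 -1.0e+00]
rz total 0.4533 shift cm [ 33.852 -50.674  -0.056] per row [ 2.257 -3.378 -0.004]
```

Request:
send_rows --motion '[{"x":0,"y":0,"z":0,"rx":0,"ry":0,"rz":0.15,"jaw":0},{"x":0,"y":0,"z":0,"rx":0,"ry":0,"rz":0.15,"jaw":0},{"x":0,"y":0,"z":0,"rx":0,"ry":0,"rz":0.15,"jaw":0},{"x":2.6,"y":-3.9,"z":0,"rx":0,"ry":0,"rz":0,"jaw":0},{"x":2.6,"y":-3.9,"z":0,"rx":0,"ry":0,"rz":0,"jaw":0}]' --grip_force 10

```text
clock: 0.6
tool_pos: [0.2607, -0.521, 0.2492]
eef_rot: [0.998, -0.064, -0.0, 0.0]
contact_force: [1.5, -0.1, -0.4]
opening: 0.574
finger_force: 0.0
```

Request:
send_rows --motion '[{"x":2.6,"y":-3.9,"z":0,"rx":0,"ry":0,"rz":0,"jaw":0},{"x":2.6,"y":-3.9,"z":0,"rx":0,"ry":0,"rz":0,"jaw":0},{"x":2.6,"y":-3.9,"z":0,"rx":0,"ry":0,"rz":0,"jaw":0},{"x":2.6,"y":-3.9,"z":0,"rx":0,"ry":0,"rz":0,"jaw":0},{"x":2.6,"y":-3.9,"z":0,"rx":0,"ry":0,"rz":0,"jaw":0}]'

```text
clock: 1.1
tool_pos: [0.4153, -0.3421, 0.2495]
eef_rot: [0.998, -0.062, -0.0, -0.0]
contact_force: [0.4, 0.0, 0.4]
opening: 0.119
finger_force: 0.0
```

Request:
send_rows --motion '[{"x":2.6,"y":-3.9,"z":0,"rx":0,"ry":0,"rz":0,"jaw":0},{"x":2.6,"y":-3.9,"z":0,"rx":0,"ry":0,"rz":0,"jaw":0},{"x":2.6,"y":-3.9,"z":0,"rx":0,"ry":0,"rz":0,"jaw":0},{"x":2.6,"y":-3.9,"z":0,"rx":0,"ry":0,"rz":0,"jaw":0},{"x":2.6,"y":-3.9,"z":0,"rx":0,"ry":0,"rz":0,"jaw":0}]'

```text
clock: 1.6
tool_pos: [0.5684, -0.1646, 0.2494]
eef_rot: [0.998, -0.062, -0.0, 0.0]
contact_force: [1.4, 0.1, 0.2]
opening: 0.008
finger_force: 0.0
```

Run:
```python
from h import *
where();w=snapshot("wrist");where();save("w1",cv2.resize(w["img"],(768,576)))
import pickle;pickle.dump(w,open("w1.pkl","wb"));print(np.round(w["extrinsics"],3).tolist(),w["vertical_fov"],w["D"])
print(proj(w,[[.524,-.123,.05],[.61,-.133,.053]]))
```

```text
t 1.6 pos [ 0.5684 -0.1646  0.2494] yaw -7.1 F [1.35 0.12 0.2 ] open 0.008 tilt z [-8.e-04 -0.e+00 -1.e+00]
t 1.65 pos [ 0.5749 -0.1545  0.2494] yaw -6.42 F [4.97 6.09 1.02] open 0.005 tilt z [ 0.0058  0.0074 -1.    ]
[[-0.124, 0.951, 0.283, 0.641], [-0.992, -0.119, -0.036, -0.174], [-0.001, -0.286, 0.958, 0.385], [0.0, 0.0, 0.0, 1.0]] 65.43745504065713 [-0.06380441  0.          0.          0.          0.        ]
[[225.38679902 209.28670115]
 [222.25596519 136.2256891 ]]
```

View pics/w1.png

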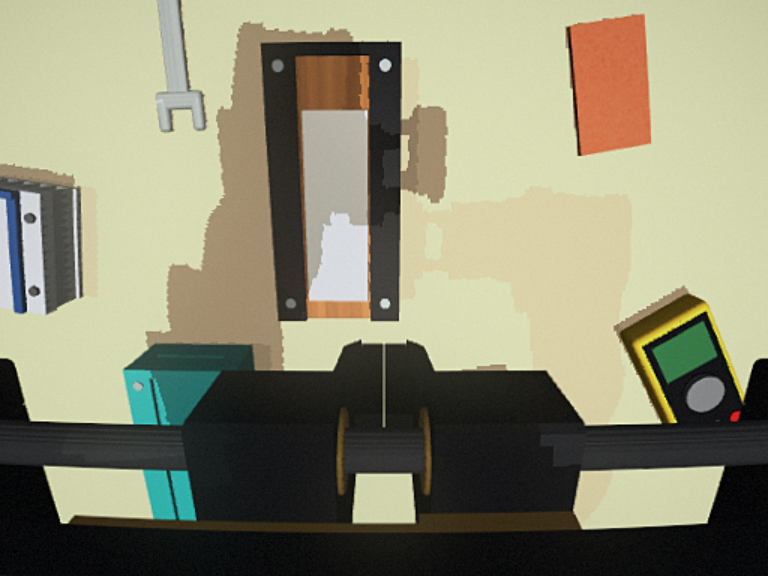

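The stand fills the middle of the wrist view: open end at (278–399,321), closed end at (262–401,42), plate front at (308–369,301), plate rear at (302–368,111).

Run:
```python
from h import *
import pickle;w=pickle.load(open("w1.pkl","rb"))
f=lambda L,z:onplane(w,np.array(L)/1.5-.17,z)
c=f([(278,321),(399,320),(401,42),(262,43)],.055)
p=f([(308,300),(369,302),(368,112),(302,110)],.053)
print(c.round(4),"\n",p.round(4))
m=(c[0]+c[1])/2;e=(c[2]+c[3])/2;d=e-m;print("mouth",m.round(4),"len",np.linalg.norm(d),"yaw",np.degrees(np.arctan2(d[1],d[0])),"w",np.linalg.norm(c[0]-c[1]))
u=d/np.linalg.norm(d);v=np.array([-u[1],u[0],0]);print("plate in stand x,y mm",((p-m)@np.c_[u,v]*1000).round(1))
plan(list((m+u*.127)[:2])+[.07+.011],-7.2,5);where()
```

```text
[[ 0.5259 -0.0756  0.055 ]
 [ 0.5151 -0.1703  0.055 ]
 [ 0.7123 -0.1945  0.055 ]
 [ 0.7241 -0.1015  0.055 ]] 
 [[ 0.5396 -0.1017  0.053 ]
 [ 0.5321 -0.1488  0.053 ]
 [ 0.6706 -0.1666  0.053 ]
 [ 0.6779 -0.121   0.053 ]]
mouth [ 0.5205 -0.1229  0.055 ] len 0.19927884186728828 yaw -7.228574816179001 w 0.09536002958053484
plate in stand x,y mm [[ 16.3  23.4]
 [ 14.8 -24.2]
 [154.4 -24.4]
 [155.9  21.7]]
rz total 0.0137 shift cm [ 6.826 -2.31  16.891] per row [ 1.365 -0.462  3.378]
t 1.65 pos [ 0.5749 -0.1545  0.2494] yaw -6.42 F [4.97 6.09 1.02] open 0.005 tilt z [ 0.0058  0.0074 -1.    ]
```

Request:
send_rows --motion '[{"x":1,"y":0,"z":3,"rx":0,"ry":0,"rz":0,"jaw":0},{"x":1,"y":0,"z":4,"rx":0,"ry":0,"rz":0,"jaw":0},{"x":1,"y":0,"z":4,"rx":0,"ry":0,"rz":0,"jaw":0},{"x":1,"y":0,"z":3,"rx":0,"ry":0,"rz":0,"jaw":0},{"x":0.5,"y":0,"z":1,"rx":0,"ry":0,"rz":0,"jaw":0}]'

```text
clock: 2.15
tool_pos: [0.6105, -0.1714, 0.0961]
eef_rot: [0.998, -0.062, -0.003, -0.001]
contact_force: [-0.4, 0.7, -0.0]
opening: 0.006
finger_force: 0.0
```

Request:
send_rows --motion '[{"x":0,"y":0,"z":0,"rx":0,"ry":0,"rz":0,"jaw":0},{"x":0,"y":0,"z":0,"rx":0,"ry":0,"rz":0,"jaw":0},{"x":0,"y":0,"z":0,"rx":0,"ry":0,"rz":0,"jaw":0},{"x":0,"y":0,"z":0,"rx":0,"ry":0,"rz":0,"jaw":0},{"x":0,"y":0,"z":0,"rx":0,"ry":0,"rz":0,"jaw":0}]'

```text
clock: 2.65
tool_pos: [0.6126, -0.1721, 0.1009]
eef_rot: [0.998, -0.062, 0.001, 0.0]
contact_force: [0.6, -0.0, 0.5]
opening: 0.006
finger_force: 0.0
```

Run:
```python
from h import *
where();plan([0.6445,-0.1386,.066],-7.2,1)
```

```text
t 2.65 pos [ 0.6126 -0.1721  0.1009] yaw -7.12 F [ 0.63 -0.04  0.45] open 0.006 tilt z [ 1.6e-03 -4.0e-04 -1.0e+00]
rz total 0.0013 shift cm [ 2.736 -3.728  3.494] per row [ 2.736 -3.728  3.494]
```

Request:
send_rows --motion '[{"x":1.4,"y":-1.9,"z":0.6,"rx":0,"ry":0,"rz":0,"jaw":0},{"x":1.34,"y":-1.83,"z":0.6,"rx":0,"ry":0,"rz":0,"jaw":0},{"x":0,"y":0,"z":0.6,"rx":0,"ry":0,"rz":0,"jaw":0},{"x":0,"y":0,"z":0.6,"rx":0,"ry":0,"rz":0,"jaw":0},{"x":0,"y":0,"z":0.3,"rx":0,"ry":0,"rz":0,"jaw":0}]'

```text
clock: 3.15
tool_pos: [0.6426, -0.14, 0.0721]
eef_rot: [0.998, -0.063, -0.001, 0.001]
contact_force: [-0.2, -0.3, 0.1]
opening: 0.005
finger_force: 0.0
```

Request:
send_rows --motion '[{"x":0,"y":0,"z":0.2,"rx":0,"ry":0,"rz":0,"jaw":0},{"x":0,"y":0,"z":0.2,"rx":0,"ry":0,"rz":0,"jaw":0},{"x":0,"y":0,"z":0.1,"rx":0,"ry":0,"rz":0,"jaw":0},{"x":0,"y":0,"z":0,"rx":0,"ry":0,"rz":0,"jaw":0},{"x":0,"y":0,"z":0,"rx":0,"ry":0,"rz":0,"jaw":0}]'

```text
clock: 3.65
tool_pos: [0.6442, -0.1384, 0.0679]
eef_rot: [0.998, -0.062, 0.0, 0.0]
contact_force: [-0.0, 0.3, 0.2]
opening: 0.007
finger_force: 0.0
```

Run:
```python
from h import *
where();plan([0.6445,-0.1386,.064],-7.2,1)
```

```text
t 3.65 pos [ 0.6442 -0.1384  0.0679] yaw -7.12 F [-0.03  0.34  0.19] open 0.007 tilt z [ 3.e-04 -1.e-04 -1.e+00]
rz total 0.0014 shift cm [0.034 0.012 0.388] per row [0.034 0.012 0.388]
```

Request:
send_rows --motion '[{"x":0,"y":0,"z":0.06,"rx":0,"ry":0,"rz":0,"jaw":0},{"x":0,"y":0,"z":0.06,"rx":0,"ry":0,"rz":0,"jaw":0},{"x":0,"y":0,"z":0.06,"rx":0,"ry":0,"rz":0,"jaw":0},{"x":0,"y":0,"z":0.06,"rx":0,"ry":0,"rz":0,"jaw":0},{"x":0,"y":0,"z":0.06,"rx":0,"ry":0,"rz":0,"jaw":0}]'

```text
clock: 4.15
tool_pos: [0.6441, -0.1384, 0.0647]
eef_rot: [0.998, -0.062, 0.0, 0.0]
contact_force: [-0.1, -0.3, -0.3]
opening: 0.007
finger_force: 0.0
```

Request:
send_rows --motion '[{"x":0,"y":0,"z":0.02,"rx":0,"ry":0,"rz":0,"jaw":0},{"x":0,"y":0,"z":0.02,"rx":0,"ry":0,"rz":0,"jaw":0},{"x":0,"y":0,"z":0.02,"rx":0,"ry":0,"rz":0,"jaw":0},{"x":0,"y":0,"z":0.02,"rx":0,"ry":0,"rz":0,"jaw":0},{"x":0,"y":0,"z":0,"rx":0,"ry":0,"rz":0,"jaw":0}]'

```text
clock: 4.65
tool_pos: [0.6441, -0.1383, 0.0645]
eef_rot: [0.998, -0.062, 0.0, 0.0]
contact_force: [-1.4, 0.9, 6.2]
opening: 0.005
finger_force: 2.9
```

Request:
send_rows --motion '[{"x":0,"y":0,"z":0.01,"rx":0,"ry":0,"rz":0,"jaw":0},{"x":0,"y":0,"z":0.01,"rx":0,"ry":0,"rz":0,"jaw":0},{"x":-0.1,"y":0,"z":0,"rx":0,"ry":0,"rz":0,"jaw":0},{"x":-0.2,"y":0,"z":0,"rx":0,"ry":0,"rz":0,"jaw":0},{"x":-0.2,"y":0,"z":0,"rx":0,"ry":0,"rz":0,"jaw":0}]'

```text
clock: 5.15
tool_pos: [0.641, -0.138, 0.0646]
eef_rot: [0.998, -0.062, 0.002, 0.0]
contact_force: [3.7, -0.8, 4.5]
opening: 0.011
finger_force: 2.3
```

Request:
send_rows --motion '[{"x":-0.2,"y":0,"z":0.02,"rx":0,"ry":0,"rz":0,"jaw":0},{"x":-0.2,"y":0,"z":0.02,"rx":0,"ry":0,"rz":0,"jaw":0},{"x":-0.2,"y":0,"z":0,"rx":0,"ry":0,"rz":0,"jaw":0},{"x":-0.2,"y":0,"z":0,"rx":0,"ry":0,"rz":0,"jaw":0},{"x":-0.2,"y":0,"z":0,"rx":0,"ry":0,"rz":0,"jaw":0}]'

```text
clock: 5.65
tool_pos: [0.6317, -0.1368, 0.0645]
eef_rot: [0.998, -0.062, 0.003, 0.0]
contact_force: [4.0, -0.9, 6.1]
opening: 0.004
finger_force: 3.1
```

Run:
```python
from h import *
where();w=snapshot("wrist");where();save("w2",cv2.resize(w["img"],(768,576)))
import pickle;pickle.dump(w,open("w2.pkl","wb"))
m=np.array([.5205,-.1229,.055]);u=np.array([np.cos(np.radians(-7.23)),np.sin(np.radians(-7.23)),0]);print(((get_state()["tool_pos"]-m)@u*1000).round(1))
print(proj(w,[m+u*.156-[0,0,.002], m+u*.146-[0,0,.002]])*1.5)
```

```text
t 5.65 pos [ 0.6317 -0.1368  0.0645] yaw -7.11 F [ 3.99 -0.89  6.07] open 0.004 tilt z [ 5.8e-03 -9.0e-04 -1.0e+00]
t 5.7 pos [ 0.6314 -0.1368  0.0645] yaw -7.11 F [3.12 0.4  7.42] open 0.01 tilt z [ 5.4e-03 -9.0e-04 -1.0e+00]
111.7
[[383.48202205 245.43316546]
 [383.42249627 274.4550334 ]]
```

View pics/w2.png

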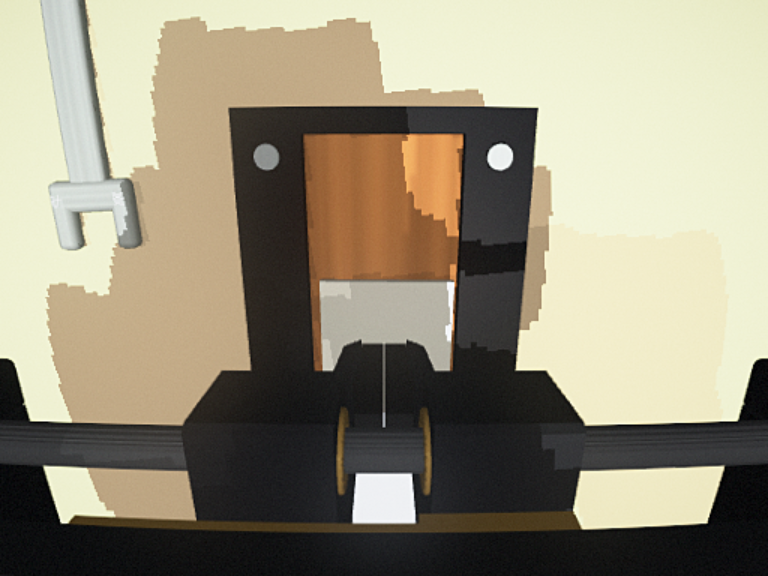

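The plate's rear edge is now at row 281, about 144 mm from the mouth. It has moved about 12 mm with the tool, so it drags without slip.

Request:
send_rows --motion '[{"x":-0.3,"y":0,"z":0,"rx":0,"ry":0,"rz":0,"jaw":0},{"x":-0.3,"y":0,"z":0.01,"rx":0,"ry":0,"rz":0,"jaw":0},{"x":-0.3,"y":0,"z":0,"rx":0,"ry":0,"rz":0,"jaw":0},{"x":-0.3,"y":0,"z":0,"rx":0,"ry":0,"rz":0,"jaw":0},{"x":-0.3,"y":0,"z":0,"rx":0,"ry":0,"rz":0,"jaw":0}]'

```text
clock: 6.2
tool_pos: [0.6171, -0.135, 0.0645]
eef_rot: [0.998, -0.062, 0.003, 0.0]
contact_force: [5.0, -0.4, 6.3]
opening: 0.007
finger_force: 3.3
```

Request:
send_rows --motion '[{"x":-0.3,"y":0,"z":0.01,"rx":0,"ry":0,"rz":0,"jaw":0},{"x":-0.3,"y":0,"z":0.01,"rx":0,"ry":0,"rz":0,"jaw":0},{"x":-0.3,"y":0,"z":0,"rx":0,"ry":0,"rz":0,"jaw":0},{"x":-0.3,"y":0,"z":0,"rx":0,"ry":0,"rz":0,"jaw":0},{"x":-0.3,"y":0,"z":0,"rx":0,"ry":0,"rz":0,"jaw":0}]'

```text
clock: 6.7
tool_pos: [0.6028, -0.1333, 0.0645]
eef_rot: [0.998, -0.062, 0.004, 0.0]
contact_force: [4.8, -1.3, 7.4]
opening: 0.004
finger_force: 3.7
```

Request:
send_rows --motion '[{"x":-0.3,"y":0,"z":0.01,"rx":0,"ry":0,"rz":0,"jaw":0},{"x":-0.3,"y":0,"z":0,"rx":0,"ry":0,"rz":0,"jaw":0},{"x":-0.3,"y":0,"z":0,"rx":0,"ry":0,"rz":0,"jaw":0},{"x":-0.3,"y":0,"z":0,"rx":0,"ry":0,"rz":0,"jaw":0},{"x":-0.3,"y":0,"z":0,"rx":0,"ry":0,"rz":0,"jaw":0}]'

```text
clock: 7.2
tool_pos: [0.5882, -0.1314, 0.0645]
eef_rot: [0.998, -0.062, 0.004, 0.0]
contact_force: [4.6, -0.4, 7.9]
opening: 0.006
finger_force: 4.0
```

```bash
cat >> h.py <<'E'
m0=np.array([.5205,-.1229,.053]);u0=np.array([np.cos(np.radians(-7.23)),np.sin(np.radians(-7.23)),0])
def rear(name=None):
    w=snapshot("wrist")
    if name: save(name,cv2.resize(w["img"],(768,576)))
    h=cv2.cvtColor(w["img"],cv2.COLOR_RGB2HSV)
    for v in (-.016,-.013,.013,.016):
        n=np.array([-u0[1],u0[0],0]);t=np.arange(.170,.04,-.0005)
        q=proj(w,m0+np.outer(t,u0)+n*v).round().astype(int)
        ok=(q[:,0]>=0)&(q[:,0]<512)&(q[:,1]>=0)&(q[:,1]<384)
        hit=[tt for tt,(x,y),o in zip(t,q,ok) if o and h[y,x,1]<60 and h[y,x,2]>100]
        print("y",v,"rear at mm",round(hit[0]*1000,1) if hit else None)
E
python3 - <<'E'
from h import *
where();print(((get_state()["tool_pos"]-m0)@u0*1000).round(1));rear()
E
```

```text
t 7.2 pos [ 0.5882 -0.1314  0.0645] yaw -7.11 F [ 4.56 -0.41  7.91] open 0.006 tilt z [ 0.0084 -0.0013 -1.    ]
68.3
y -0.016 rear at mm 100.0
y -0.013 rear at mm 100.0
y 0.013 rear at mm 100.0
y 0.016 rear at mm 100.0
```

Request:
send_rows --motion '[{"x":-0.36,"y":0,"z":0.01,"rx":0,"ry":0,"rz":0,"jaw":0},{"x":-0.36,"y":0,"z":0,"rx":0,"ry":0,"rz":0,"jaw":0},{"x":-0.36,"y":0,"z":0,"rx":0,"ry":0,"rz":0,"jaw":0},{"x":-0.36,"y":0,"z":0,"rx":0,"ry":0,"rz":0,"jaw":0},{"x":-0.36,"y":0,"z":0,"rx":0,"ry":0,"rz":0,"jaw":0}]'

```text
clock: 7.75
tool_pos: [0.5709, -0.1293, 0.0645]
eef_rot: [0.998, -0.062, 0.005, 0.0]
contact_force: [6.6, -0.6, 8.8]
opening: 0.008
finger_force: 4.3
```

Request:
send_rows --motion '[{"x":0,"y":0,"z":0,"rx":0,"ry":0,"rz":0,"jaw":0},{"x":0,"y":0,"z":-0.1,"rx":0,"ry":0,"rz":0,"jaw":0},{"x":0,"y":0,"z":-0.5,"rx":0,"ry":0,"rz":0,"jaw":0},{"x":0,"y":0,"z":-1.5,"rx":0,"ry":0,"rz":0,"jaw":0},{"x":0,"y":0,"z":-1.5,"rx":0,"ry":0,"rz":0,"jaw":0}]'

```text
clock: 8.25
tool_pos: [0.5654, -0.1286, 0.0993]
eef_rot: [0.998, -0.062, -0.001, -0.0]
contact_force: [0.3, -0.0, 0.3]
opening: 0.006
finger_force: 0.0
```

Run:
```python
from h import *
where();rear();plan(list((m0-.029*u0)[:2])+[.105],-7.2,5)
```

```text
t 8.25 pos [ 0.5654 -0.1286  0.0993] yaw -7.12 F [ 0.28 -0.04  0.29] open 0.006 tilt z [-2.8e-03  3.0e-04 -1.0e+00]
y -0.016 rear at mm 82.0
y -0.013 rear at mm 82.0
y 0.013 rear at mm 82.0
y 0.016 rear at mm 82.0
rz total 0.0012 shift cm [-7.627 -0.018 -0.318] per row [-1.525 -0.004 -0.064]
```

Request:
send_rows --motion '[{"x":-1.5,"y":0,"z":0,"rx":0,"ry":0,"rz":0,"jaw":8.8},{"x":-2,"y":0,"z":0,"rx":0,"ry":0,"rz":0,"jaw":8.8},{"x":-2,"y":0,"z":0,"rx":0,"ry":0,"rz":0,"jaw":8.8},{"x":-1.5,"y":0,"z":0,"rx":0,"ry":0,"rz":0,"jaw":8.8},{"x":-0.6,"y":0,"z":0,"rx":0,"ry":0,"rz":0,"jaw":8.8}]'

```text
clock: 8.8
tool_pos: [0.4895, -0.1192, 0.0994]
eef_rot: [0.998, -0.062, -0.001, 0.0]
contact_force: [-0.6, -0.1, 0.2]
opening: 0.435
finger_force: 0.0
```

Request:
send_rows --motion '[{"x":0,"y":0,"z":0,"rx":0,"ry":0,"rz":0,"jaw":8.8},{"x":0,"y":0,"z":0,"rx":0,"ry":0,"rz":0,"jaw":8.8},{"x":0,"y":0,"z":0,"rx":0,"ry":0,"rz":0,"jaw":8.8},{"x":0,"y":0,"z":0,"rx":0,"ry":0,"rz":0,"jaw":8.8},{"x":0,"y":0,"z":0,"rx":0,"ry":0,"rz":0,"jaw":8.8}]'

```text
clock: 9.3
tool_pos: [0.4917, -0.1193, 0.0988]
eef_rot: [0.998, -0.062, 0.0, 0.0]
contact_force: [-0.3, -0.2, -0.0]
opening: 0.894
finger_force: 0.0
```

Run:
```python
from h import *
where();rear("w3");plan(list((m0-.029*u0)[:2])+[.044],-7.2,5)
```

```text
t 9.3 pos [ 0.4917 -0.1193  0.0988] yaw -7.11 F [-0.29 -0.2  -0.01] open 0.894 tilt z [ 4.e-04 -1.e-04 -1.e+00]
y -0.016 rear at mm 81.5
y -0.013 rear at mm 81.5
y 0.013 rear at mm 81.5
y 0.016 rear at mm 81.5
rz total 0.0015 shift cm [ 1.400e-02 -4.000e-03  5.475e+00] per row [ 3.000e-03 -1.000e-03  1.095e+00]
```

View pics/w3.png

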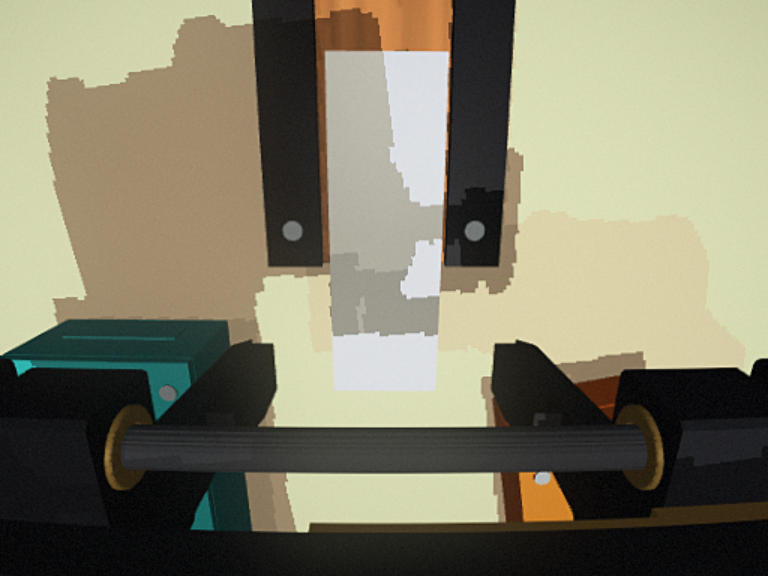

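The plate sticks out 58 mm; its front edge is at (334–436,390) and the jaws straddle it. The turquoise stand's corner is near (228,320) and the orange one's near (492,370). I'll check finger clearance to both.

Run:
```python
from h import *
w=snapshot("wrist");im=w["img"]
n=np.array([-u0[1],u0[0],0])
h=cv2.cvtColor(im,cv2.COLOR_RGB2HSV)
for nm,px in dict(turqTop1=(228,320),turqTop2=(68,320),turqFace=(257,376),orTop=(492,375),orTop2=(620,376)).items():
    for z in(.055,.0):
        p=onplane(w,[np.array(px)/1.5],z)[0];print(nm,z,p.round(3),"stand xy",((p-m0)@np.c_[u0,n]*1000).round(0))
import pickle;a,b=pickle.load(open("ab.pkl","rb"))
for s,nm in((a,"a"),(b,"b")):
  h=cv2.cvtColor(s["img"],cv2.COLOR_RGB2HSV)
  for c,lo,hi in(("turq",80,95),("orange",5,14)):
    M=cv2.inRange(h,(lo,150,90),(hi,255,255));k,l,st,ce=cv2.connectedComponentsWithStats(M)
    for i in range(1,k):
      if st[i,4]>300:
        q=onplane(s,np.argwhere(l==i)[:,::-1].astype(float),.055);e=(q-m0)@np.c_[u0,n]*1000
        print(nm,c,st[i,4],"max x",e[:,0].max().round(),"y range",e[:,1].min().round(),e[:,1].max().round(), "y near: ",e[e[:,0]>-45][:,1].min().round() if (e[:,0]>-45).any() else None,e[e[:,0]>-45][:,1].max().round() if (e[:,0]>-45).any() else None)
```

```text
turqTop1 0.055 [ 0.505 -0.054  0.055] stand xy [-24.  67.]
turqTop1 0.0 [ 0.487 -0.031  0.   ] stand xy [-45.  87.]
turqTop2 0.055 [0.513 0.018 0.055] stand xy [-25. 139.]
turqTop2 0.0 [0.498 0.063 0.   ] stand xy [-46. 182.]
turqFace 0.055 [ 0.477 -0.061  0.055] stand xy [-51.  56.]
turqFace 0.0 [ 0.45 -0.04  0.  ] stand xy [-80.  73.]
orTop 0.055 [ 0.465 -0.165  0.055] stand xy [-50. -49.]
orTop 0.0 [ 0.434 -0.176  0.   ] stand xy [-79. -64.]
orTop2 0.055 [ 0.456 -0.223  0.055] stand xy [ -51. -107.]
orTop2 0.0 [ 0.423 -0.252 -0.   ] stand xy [ -80. -140.]
a turq 1170 max x -43.0 y range 87.0 178.0 y near:  98.0 169.0
a orange 411 max x -187.0 y range -190.0 -95.0 y near:  None None
a orange 766 max x 255.0 y range -247.0 -181.0 y near:  -247.0 -181.0
b turq 1134 max x -56.0 y range 87.0 179.0 y near:  None None
b orange 1739 max x -78.0 y range -196.0 -7.0 y near:  None None
```

Both look-alikes clear the fingers: turquoise is at y ≥ 87 mm, x < −43 mm; orange is at x < −50 mm. Descending now.

Request:
send_rows --motion '[{"x":0,"y":0,"z":1.2,"rx":0,"ry":0,"rz":0,"jaw":8.8},{"x":0,"y":0,"z":1.6,"rx":0,"ry":0,"rz":0,"jaw":8.8},{"x":0,"y":0,"z":1.6,"rx":0,"ry":0,"rz":0,"jaw":8.8},{"x":0,"y":0,"z":0.8,"rx":0,"ry":0,"rz":0,"jaw":8.8},{"x":0,"y":0,"z":0.2,"rx":0,"ry":0,"rz":0,"jaw":8.8}]'

```text
clock: 9.9
tool_pos: [0.4906, -0.1191, 0.0435]
eef_rot: [0.998, -0.062, -0.001, -0.0]
contact_force: [-0.4, -0.1, 0.6]
opening: 1.0
finger_force: 0.0
```

Request:
send_rows --motion '[{"x":0,"y":0,"z":0,"rx":0,"ry":0,"rz":0,"jaw":6},{"x":0,"y":0,"z":0,"rx":0,"ry":0,"rz":0,"jaw":6},{"x":0,"y":0,"z":0,"rx":0,"ry":0,"rz":0,"jaw":5.4},{"x":0,"y":0,"z":0,"rx":0,"ry":0,"rz":0,"jaw":5},{"x":0,"y":0,"z":0,"rx":0,"ry":0,"rz":0,"jaw":4.8}]' --grip_force 8

```text
clock: 10.4
tool_pos: [0.4915, -0.1193, 0.0452]
eef_rot: [0.998, -0.062, 0.0, 0.0]
contact_force: [-0.1, 0.3, 0.6]
opening: 0.569
finger_force: 0.0
```

Request:
send_rows --motion '[{"x":0,"y":0,"z":0,"rx":0,"ry":0,"rz":0,"jaw":4.6},{"x":0,"y":0,"z":0,"rx":0,"ry":0,"rz":0,"jaw":4},{"x":0,"y":0,"z":0,"rx":0,"ry":0,"rz":0,"jaw":4},{"x":0,"y":0,"z":0,"rx":0,"ry":0,"rz":0,"jaw":4},{"x":0,"y":0,"z":0,"rx":0,"ry":0,"rz":0,"jaw":4}]'

```text
clock: 10.9
tool_pos: [0.4913, -0.1194, 0.0448]
eef_rot: [0.998, -0.062, 0.0, 0.0]
contact_force: [0.1, -0.1, 1.1]
opening: 0.514
finger_force: 8.0
```

Run:
```python
from h import *
where();rear()
```

```text
t 10.9 pos [ 0.4913 -0.1194  0.0448] yaw -7.12 F [ 0.06 -0.11  1.06] open 0.514 tilt z [ 2.e-04 -2.e-04 -1.e+00]
y -0.016 rear at mm 81.5
y -0.013 rear at mm 81.5
y 0.013 rear at mm 82.0
y 0.016 rear at mm 82.0
```

Request:
send_rows --motion '[{"x":0,"y":0,"z":0,"rx":0,"ry":0,"rz":0,"jaw":4},{"x":0,"y":0,"z":0,"rx":0,"ry":0,"rz":0,"jaw":4},{"x":0,"y":0,"z":-0.1,"rx":0,"ry":0,"rz":0,"jaw":4},{"x":0,"y":0,"z":-0.2,"rx":0,"ry":0,"rz":0,"jaw":4},{"x":0,"y":0,"z":-0.3,"rx":0,"ry":0,"rz":0,"jaw":4}]' --grip_force 35

```text
clock: 11.45
tool_pos: [0.491, -0.1191, 0.0508]
eef_rot: [0.998, -0.062, -0.0, -0.0]
contact_force: [0.1, 0.5, -0.9]
opening: 0.506
finger_force: 35.0
```

Request:
send_rows --motion '[{"x":0,"y":0,"z":-0.4,"rx":0,"ry":0,"rz":0,"jaw":4},{"x":0,"y":0,"z":-0.8,"rx":0,"ry":0,"rz":0,"jaw":4},{"x":0,"y":0,"z":-1.2,"rx":0,"ry":0,"rz":0,"jaw":4},{"x":0,"y":0,"z":-1.2,"rx":0,"ry":0,"rz":0,"jaw":4},{"x":0,"y":0,"z":-0.8,"rx":0,"ry":0,"rz":0,"jaw":4}]'

```text
clock: 11.95
tool_pos: [0.4918, -0.1194, 0.0964]
eef_rot: [0.998, -0.062, 0.001, 0.0]
contact_force: [-0.2, -0.1, -1.1]
opening: 0.507
finger_force: 35.0
```

Run:
```python
from h import *
where();w=snapshot("wrist");b=snapshot("side");import pickle;pickle.dump((w,b),open("w4.pkl","wb"))
p=proj(b,[get_state()["tool_pos"]])[0].astype(int);print(p)
x,y=np.clip(p-[70,50],0,None)
save("w4",np.vstack([cv2.resize(w["img"],(400,300)),cv2.resize(b["img"][y:y+90,x:x+120],(400,300))]))
plan([.55,.17,.14],-14.6,10)
```

```text
t 11.95 pos [ 0.4918 -0.1194  0.0964] yaw -7.12 F [-0.24 -0.1  -1.07] open 0.507 tilt z [ 1.7e-03 -4.0e-04 -1.0e+00]
[291 168]
rz total 0.1305 shift cm [ -1.687 -29.474  -4.366] per row [-0.169 -2.947 -0.437]
```

View pics/w4.png

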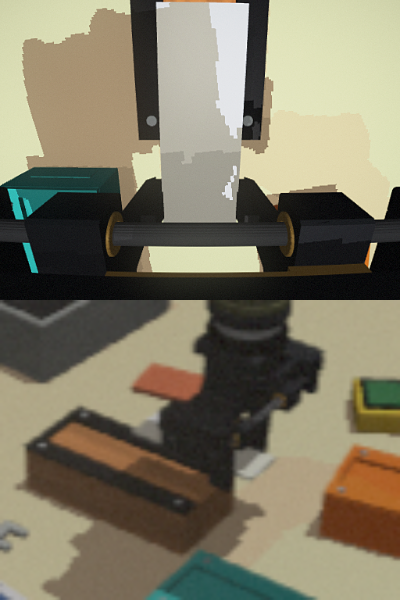

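The plate is firmly held and clear of the stand. Next I'll work out its tilt in the jaws and move to a spot beside the sink to measure it.

Run:
```python
from h import *
import pickle;w,b=pickle.load(open("w4.pkl","rb"))
s=get_state();T=R.from_quat(s["eef_rot"]).as_matrix();t=s["tool_pos"]
g=cv2.cvtColor(w["img"],cv2.COLOR_RGB2HSV)
for c in(220,240,280,300):
    col=g[:40,c];r=[i for i in range(40) if col[i,1]<60 and col[i,2]>100]
    if r:
        o,d=ray(w,[(c,r[0]-.5)]);o=T.T@(o-t);d=T.T@d[0];k=(111.0e-3-o[0])/d[0];print(c,r[0],"tool-frame rear point mm",((o+k*d)*1000).round(1),"expect z -9.5(top)")
plan([.52,.055,.19],-14.5,8)
```

```text
220 3 tool-frame rear point mm [111.  -13.7  -5.8] expect z -9.5(top)
240 3 tool-frame rear point mm [111.   -5.9  -5.6] expect z -9.5(top)
280 3 tool-frame rear point mm [111.    9.7  -5.7] expect z -9.5(top)
300 4 tool-frame rear point mm [111.   17.6  -4.7] expect z -9.5(top)
rz total 0.1287 shift cm [ -1.647 -17.592  -9.368] per row [-0.206 -2.199 -1.171]
```

Request:
send_rows --motion '[{"x":-0.2,"y":-1,"z":-1.5,"rx":0,"ry":0,"rz":0.03,"jaw":4},{"x":-0.2,"y":-2,"z":-1.5,"rx":0,"ry":0,"rz":0.03,"jaw":4},{"x":-0.2,"y":-2.5,"z":-1.5,"rx":0,"ry":0,"rz":0.03,"jaw":4},{"x":-0.2,"y":-2.5,"z":-1.5,"rx":0,"ry":0,"rz":0.03,"jaw":4},{"x":-0.2,"y":-2.5,"z":-1.5,"rx":0,"ry":0,"rz":0.01,"jaw":4}]'

```text
clock: 12.55
tool_pos: [0.5013, -0.0135, 0.1702]
eef_rot: [0.992, -0.127, -0.0, 0.0]
contact_force: [0.7, -0.5, -0.4]
opening: 0.504
finger_force: 35.0
```

Request:
send_rows --motion '[{"x":-0.2,"y":-2.5,"z":-1,"rx":0,"ry":0,"rz":0,"jaw":4},{"x":-0.2,"y":-2.5,"z":-0.8,"rx":0,"ry":0,"rz":0,"jaw":4},{"x":-0.2,"y":-1.5,"z":0,"rx":0,"ry":0,"rz":0,"jaw":4},{"x":0,"y":-0.6,"z":0,"rx":0,"ry":0,"rz":0,"jaw":4},{"x":0,"y":0,"z":0,"rx":0,"ry":0,"rz":0,"jaw":4}]'

```text
clock: 13.05
tool_pos: [0.5136, 0.0563, 0.1875]
eef_rot: [0.992, -0.126, -0.0, 0.0]
contact_force: [-0.8, 0.3, -0.5]
opening: 0.505
finger_force: 35.0
```

Run:
```python
from h import *
where();w=snapshot("wrist");import pickle;pickle.dump((w,get_state()),open("w5.pkl","wb"));save("w5",cv2.resize(w["img"],(768,576)))
```

```text
t 13.05 pos [0.5136 0.0563 0.1875] yaw -14.48 F [-0.78  0.29 -0.46] open 0.505 tilt z [-6.e-04 -0.e+00 -1.e+00]
```

View pics/w5.png

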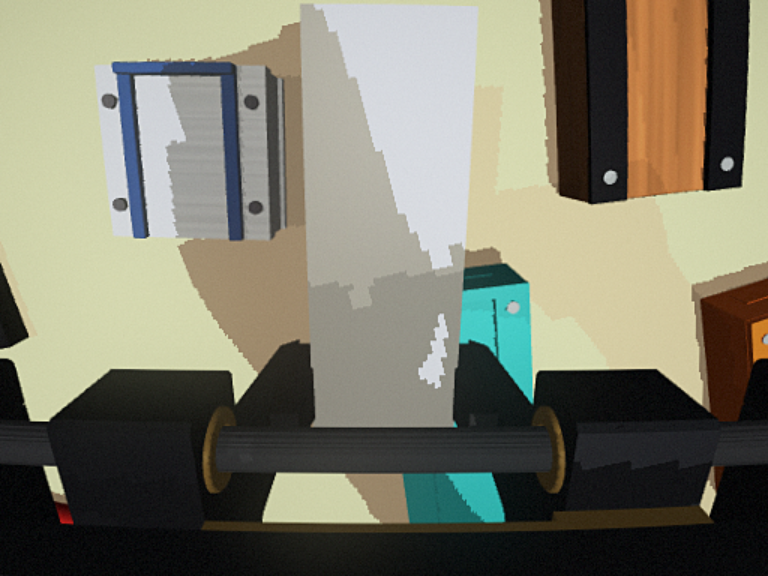

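The sink is in view: stop inner foot along row ~75 (columns 134–222), ribs at columns ~125–147 and ~221–243, front edge near row 238. The plate's free end is at row 5. I'll fit lines to the blue mask edges.

Run:
```python
from h import *
import pickle;w,s=pickle.load(open("w5.pkl","rb"))
h=cv2.cvtColor(w["img"],cv2.COLOR_RGB2HSV);B=cv2.inRange(h,(100,110,40),(130,255,255))>0
B[:,180:]=0;B[:35]=0;B[165:]=0
foot=[(c,B[40:60,c].nonzero()[0].max()+40.5) for c in range(96,144)]
L=[];Rr=[]
for r in range(60,152):
    x=B[r].nonzero()[0]; l=x[x<115];q=x[x>=125]
    L.append((l.max()+.5,r));Rr.append((q.min()-.5,r))
F=onplane(w,foot,.05);Lp=onplane(w,L,.05);Rp=onplane(w,Rr,.056)
def fit(P):
    v=cv2.fitLine(P[:,:2].astype(np.float32),cv2.DIST_HUBER,0,.001,.001).ravel();return v[2:],v[:2]
for n,P in(("foot",F),("left",Lp),("right",Rp)):
    c,d=fit(P);print(n,c.round(4),"ang",np.degrees(np.arctan2(d[1],d[0])).round(2))
(cf,df),(cl,dl),(cr,dr)=fit(F),fit(Lp),fit(Rp)
d=dl*np.sign(dl[0])+dr*np.sign(dr[0]);d/=np.linalg.norm(d);n=np.array([-d[1],d[0]])
yl,yr=cl@n,cr@n;xf=cf@d
S=d*xf+n*(yl+yr)/2;print("yaw",np.degrees(np.arctan2(d[1],d[0])),"sep mm",(yl-yr)*1e3,"stop",S.round(4))
# plate free end in tool frame
T=R.from_quat(s["eef_rot"]).as_matrix();t=s["tool_pos"];g=h
V=(g[:,:,1]<60)&(g[:,:,2]>95)
for r in(20,60,100,140,200):
    x=V[r,195:325].nonzero()[0]+195;q=onplane(w,[(x.min()-.5,r),(x.max()+.5,r)],t[2]+.008);e=(q-t)@T*1000;print("row",r,"plate edge tool xy mm",e[:,:2].round(1).tolist())
for c in(210,240,280,300):
    r=V[:40,c].nonzero()[0].min();o,dd=ray(w,[(c,r-.5)]);o=T.T@(o-t);dd=T.T@dd[0];print("rear z in tool mm",((o+(.111-o[0])/dd[0]*dd)*1e3).round(1))
np.save("S.npy",np.r_[S,d])
```

```text
foot [0.6615 0.1429] ang 79.44
left [0.6201 0.1816] ang -16.48
right [0.6039 0.1279] ang -16.21
yaw -16.346146 sep mm 56.165157 stop [0.6608 0.1405]
row 20 plate edge tool xy mm [[104.5, -22.9], [104.6, 25.6]]
row 60 plate edge tool xy mm [[89.8, -23.0], [89.9, 25.6]]
row 100 plate edge tool xy mm [[74.3, -23.3], [74.4, 26.8]]
row 140 plate edge tool xy mm [[57.9, -23.6], [58.0, 28.2]]
row 200 plate edge tool xy mm [[31.1, -24.0], [31.2, 22.3]]
rear z in tool mm [111.  -18.2 -10.6]
rear z in tool mm [111.   -7.  -10.4]
rear z in tool mm [111.    8.  -10.5]
rear z in tool mm [111.   15.5 -10.7]
```

Run:
```python
from h import *
import pickle;w,s=pickle.load(open("w5.pkl","rb"))
h=cv2.cvtColor(w["img"],cv2.COLOR_RGB2HSV)
g=cv2.cvtColor(w["img"],cv2.COLOR_RGB2GRAY).astype(float)
P=[]
for x,y in((110,101),(252,102),(120,204),(256,207)):
    X,Y=int(x/1.5),int(y/1.5);pt=g[Y-6:Y+7,X-6:X+7];k=np.clip(np.percentile(pt,50)*.75-pt,0,None);yy,xx=np.mgrid[-6:7,-6:7]
    k[(xx**2+yy**2)>30]=0
    P.append((X+(k*xx).sum()/k.sum(),Y+(k*yy).sum()/k.sum()))
print(np.round(P,1));p=onplane(w,P,.05);print(p.round(4))
an=lambda a,b:np.degrees(np.arctan2((b-a)[1],(b-a)[0])).round(2)
print("screw yaw L,R",an(p[2],p[0]),an(p[3],p[1]),"across",an(p[1],p[0])-90,an(p[3],p[2])-90,"len",np.linalg.norm(p[0]-p[2]),np.linalg.norm(p[1]-p[0]),"centre",p.mean(0).round(4))
c=lambda L,z:onplane(w,np.array(L)/1.5-.17,z)
f=c([(135,76),(221,75)],.05);l=c([(135,76),(147,237)],.05);r=c([(221,75),(230,239)],.056)
print("clicks foot",f.round(4).tolist(),an(f[1],f[0])-90,"l",l.round(4).tolist(),an(l[1],l[0]),"r",r.round(4).tolist(),an(r[1],r[0]))
B=cv2.inRange(h,(100,110,40),(130,255,255))
for y in range(38,62,2):print(y,B[y,70:170].nonzero()[0][[0,-1]]+70,''.join('#' if v else '.' for v in B[y,70:170:2]))
for y in(80,110,140,155):print(y,''.join('#' if v else '.' for v in B[y,75:170]))
```

```text
[[ 74.7  67.2]
 [167.4  67.9]
 [ 80.6 135.3]
 [169.9 137.7]]
[[0.6551 0.1834 0.05  ]
 [0.632  0.104  0.05  ]
 [0.5983 0.2013 0.05  ]
 [0.5743 0.121  0.05  ]]
screw yaw L,R -17.54 -16.44 across -16.269999999999996 -16.599999999999994 len 0.05960931828970272 0.08268352318458318 centre [0.6149 0.1524 0.05  ]
clicks foot [[0.6641, 0.165, 0.05], [0.6506, 0.1162, 0.05]] -15.510000000000005 l [[0.6641, 0.165, 0.05], [0.5744, 0.1935, 0.05]] -17.64 r [[0.6491, 0.1145, 0.056], [0.5602, 0.1404, 0.056]] -16.22Traceback (most recent call last):
  File "<stdin>", line 17, in <module>
IndexError: index 0 is out of bounds for axis 0 with size 0
```

Run:
```python
from h import *
import pickle;a,b=pickle.load(open("ab.pkl","rb"))
print("screws box approx",onplane(a,[(278,122),(308,138),(293,144)],.035).round(3).tolist())
where();plan([.5428,.1737,.105],-15.7,1);plan([.5428,.1737,.0498],-15.7,1)
```

```text
screws box approx [[0.281, 0.259, 0.035], [0.405, 0.305, 0.035], [0.403, 0.241, 0.035]]
t 13.1 pos [0.5134 0.0552 0.1875] yaw -14.57 F [ 0.29 -0.15 -0.86] open 0.507 tilt z [-9.e-04 -8.e-04 -1.e+00]
rz total 0.0197 shift cm [ -0.37  -12.216   8.236] per row [ -0.37  -12.216   8.236]
rz total 0.0197 shift cm [ -0.367 -12.222  13.756] per row [ -0.367 -12.222  13.756]
```

Box is well clear. Move across to hover, then descend.

Request:
send_rows --motion '[{"x":0,"y":-1.5,"z":0,"rx":0,"ry":0,"rz":0.02,"jaw":4},{"x":-0.1,"y":-2.7,"z":0.5,"rx":0,"ry":0,"rz":0,"jaw":4},{"x":-0.1,"y":-3,"z":1.2,"rx":0,"ry":0,"rz":0,"jaw":4},{"x":-0.1,"y":-3,"z":1.5,"rx":0,"ry":0,"rz":0,"jaw":4},{"x":-0.1,"y":-2,"z":1.5,"rx":0,"ry":0,"rz":0,"jaw":4}]'

```text
clock: 13.6
tool_pos: [0.5432, 0.1751, 0.1401]
eef_rot: [0.991, -0.137, 0.0, -0.0]
contact_force: [-0.1, 0.2, -1.5]
opening: 0.507
finger_force: 35.0
```

Request:
send_rows --motion '[{"x":0,"y":0,"z":1.5,"rx":0,"ry":0,"rz":0,"jaw":4},{"x":0,"y":0,"z":1.2,"rx":0,"ry":0,"rz":0,"jaw":4},{"x":0,"y":0,"z":0.8,"rx":0,"ry":0,"rz":0,"jaw":4},{"x":0,"y":0,"z":0,"rx":0,"ry":0,"rz":0,"jaw":4},{"x":0,"y":0,"z":0,"rx":0,"ry":0,"rz":0,"jaw":4}]'

```text
clock: 14.1
tool_pos: [0.5429, 0.1733, 0.106]
eef_rot: [0.991, -0.137, 0.0, 0.0]
contact_force: [0.5, 0.2, -1.7]
opening: 0.508
finger_force: 35.0
```

Run:
```python
from h import *
where();plan([.5428,.1737,.0698],-15.7,1)
w=snapshot("wrist");b=snapshot("scene");import pickle;pickle.dump((w,b,get_state()),open("w6.pkl","wb"))
save("w6",np.vstack([cv2.resize(w["img"][:280,100:420],(640,560))]))
```

```text
t 14.1 pos [0.5429 0.1733 0.106 ] yaw -15.8 F [ 0.52  0.25 -1.7 ] open 0.508 tilt z [ 2.e-04 -5.e-04 -1.e+00]
rz total -0.0017 shift cm [-0.022 -0.035  3.624] per row [-0.022 -0.035  3.624]
```

View pics/w6.png

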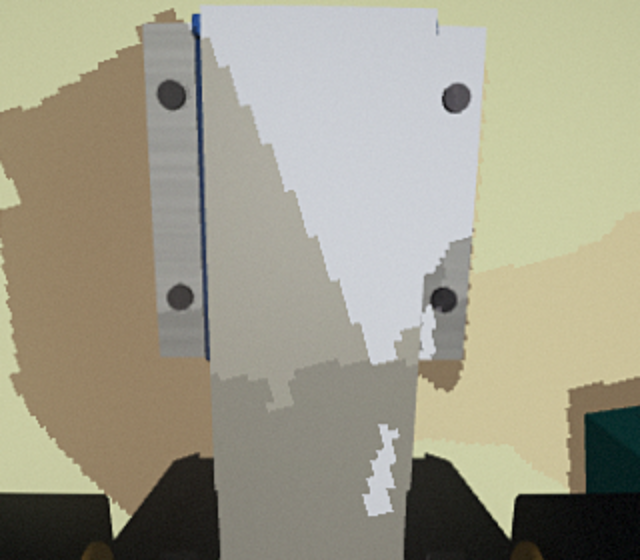

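The plate hangs over the sink nearly aligned. Its far end is centred at column 318.5, against the screw midline at 313, so it sits about 1.3 mm to −y. I'll correct with a 0.01 rad turn and descend.

Request:
send_rows --motion '[{"x":0,"y":0,"z":0.7,"rx":0,"ry":0,"rz":-0.01,"jaw":4},{"x":0,"y":0,"z":1,"rx":0,"ry":0,"rz":0,"jaw":4},{"x":0,"y":0,"z":1,"rx":0,"ry":0,"rz":0,"jaw":4},{"x":0,"y":0,"z":0.7,"rx":0,"ry":0,"rz":0,"jaw":4},{"x":0,"y":0,"z":0.4,"rx":0,"ry":0,"rz":0,"jaw":4}]'

```text
clock: 14.7
tool_pos: [0.5421, 0.1742, 0.0666]
eef_rot: [0.991, -0.132, -0.001, 0.0]
contact_force: [-0.7, 0.1, -0.6]
opening: 0.503
finger_force: 35.0
```

Request:
send_rows --motion '[{"x":0,"y":0,"z":0.4,"rx":0,"ry":0,"rz":0,"jaw":4},{"x":0,"y":0,"z":0.4,"rx":0,"ry":0,"rz":0,"jaw":4},{"x":0,"y":0,"z":0.3,"rx":0,"ry":0,"rz":0,"jaw":4},{"x":0,"y":0,"z":0.2,"rx":0,"ry":0,"rz":0,"jaw":4},{"x":0,"y":0,"z":0,"rx":0,"ry":0,"rz":0,"jaw":4}]'

```text
clock: 15.2
tool_pos: [0.5426, 0.1743, 0.0546]
eef_rot: [0.991, -0.132, -0.0, 0.0]
contact_force: [-0.7, 0.5, -0.3]
opening: 0.504
finger_force: 35.0
```

Request:
send_rows --motion '[{"x":0,"y":0,"z":0.15,"rx":0,"ry":0,"rz":0,"jaw":4},{"x":0,"y":0,"z":0.15,"rx":0,"ry":0,"rz":0,"jaw":4},{"x":0,"y":0,"z":0.1,"rx":0,"ry":0,"rz":0,"jaw":4},{"x":0,"y":0,"z":0.1,"rx":0,"ry":0,"rz":0,"jaw":4},{"x":0,"y":0,"z":0.05,"rx":0,"ry":0,"rz":0,"jaw":4}]'

```text
clock: 15.7
tool_pos: [0.5426, 0.1743, 0.0492]
eef_rot: [0.991, -0.132, -0.0, 0.0]
contact_force: [0.4, 0.4, 0.1]
opening: 0.506
finger_force: 35.0
```

Request:
send_rows --motion '[{"x":0,"y":0,"z":0.05,"rx":0,"ry":0,"rz":0,"jaw":4},{"x":0,"y":0,"z":0.05,"rx":0,"ry":0,"rz":0,"jaw":4},{"x":0,"y":0,"z":0.05,"rx":0,"ry":0,"rz":0,"jaw":4},{"x":0,"y":0,"z":0.05,"rx":0,"ry":0,"rz":0,"jaw":4},{"x":0,"y":0,"z":0,"rx":0,"ry":0,"rz":0,"jaw":4}]'

```text
clock: 16.2
tool_pos: [0.5426, 0.1743, 0.0472]
eef_rot: [0.991, -0.132, -0.0, 0.0]
contact_force: [-0.0, 0.1, -1.1]
opening: 0.505
finger_force: 35.0
```

No contact yet, and the plate is below the rib tops. Down the last 2 mm gently.

Request:
send_rows --motion '[{"x":0,"y":0,"z":0.04,"rx":0,"ry":0,"rz":0,"jaw":4},{"x":0,"y":0,"z":0.04,"rx":0,"ry":0,"rz":0,"jaw":4},{"x":0,"y":0,"z":0.04,"rx":0,"ry":0,"rz":0,"jaw":4},{"x":0,"y":0,"z":0.03,"rx":0,"ry":0,"rz":0,"jaw":4},{"x":0,"y":0,"z":0.03,"rx":0,"ry":0,"rz":0,"jaw":4}]'

```text
clock: 16.7
tool_pos: [0.5426, 0.1744, 0.0455]
eef_rot: [0.991, -0.132, 0.0, 0.0]
contact_force: [0.1, 0.1, 0.5]
opening: 0.507
finger_force: 35.0
```

Request:
send_rows --motion '[{"x":0,"y":0,"z":0.02,"rx":0,"ry":0,"rz":0,"jaw":4},{"x":0,"y":0,"z":0.02,"rx":0,"ry":0,"rz":0,"jaw":4},{"x":0,"y":0,"z":0.01,"rx":0,"ry":0,"rz":0,"jaw":4},{"x":0,"y":0,"z":0,"rx":0,"ry":0,"rz":0,"jaw":4},{"x":0,"y":0,"z":0,"rx":0,"ry":0,"rz":0,"jaw":4}]'

```text
clock: 17.2
tool_pos: [0.5426, 0.1743, 0.0451]
eef_rot: [0.991, -0.132, 0.0, 0.0]
contact_force: [0.3, 0.4, -0.4]
opening: 0.502
finger_force: 35.0
```

Request:
send_rows --motion '[{"x":0.1,"y":0,"z":0,"rx":0,"ry":0,"rz":0,"jaw":4},{"x":0.1,"y":0,"z":0,"rx":0,"ry":0,"rz":0,"jaw":4},{"x":0.1,"y":0,"z":0,"rx":0,"ry":0,"rz":0,"jaw":4},{"x":0.1,"y":0,"z":0,"rx":0,"ry":0,"rz":0,"jaw":4},{"x":0,"y":0,"z":0.01,"rx":0,"ry":0,"rz":0,"jaw":4}]'

```text
clock: 17.7
tool_pos: [0.5468, 0.1732, 0.0449]
eef_rot: [0.991, -0.132, 0.0, 0.0]
contact_force: [-0.9, 0.7, 1.4]
opening: 0.504
finger_force: 35.0
```

Request:
send_rows --motion '[{"x":0.05,"y":0,"z":0,"rx":0,"ry":0,"rz":0,"jaw":4},{"x":0.05,"y":0,"z":0,"rx":0,"ry":0,"rz":0,"jaw":4},{"x":0.05,"y":0,"z":0,"rx":0,"ry":0,"rz":0,"jaw":4},{"x":0.05,"y":0,"z":0,"rx":0,"ry":0,"rz":0,"jaw":4},{"x":0.05,"y":0,"z":0,"rx":0,"ry":0,"rz":0,"jaw":4}]'

```text
clock: 18.2
tool_pos: [0.5489, 0.1727, 0.0449]
eef_rot: [0.991, -0.132, -0.0, 0.0]
contact_force: [-0.6, 0.0, 2.0]
opening: 0.504
finger_force: 35.0
```

Request:
send_rows --motion '[{"x":0.04,"y":0,"z":0,"rx":0,"ry":0,"rz":0,"jaw":4},{"x":0.04,"y":0,"z":0,"rx":0,"ry":0,"rz":0,"jaw":4},{"x":0.04,"y":0,"z":0,"rx":0,"ry":0,"rz":0,"jaw":4},{"x":0.04,"y":0,"z":0,"rx":0,"ry":0,"rz":0,"jaw":4},{"x":0,"y":0,"z":0,"rx":0,"ry":0,"rz":0,"jaw":4}]'

```text
clock: 18.7
tool_pos: [0.5505, 0.1722, 0.0449]
eef_rot: [0.991, -0.132, 0.0, 0.0]
contact_force: [-1.7, 0.5, 0.9]
opening: 0.506
finger_force: 35.0
```

Request:
send_rows --motion '[{"x":0.03,"y":0,"z":0,"rx":0,"ry":0,"rz":0,"jaw":4},{"x":0.03,"y":0,"z":0,"rx":0,"ry":0,"rz":0,"jaw":4},{"x":0.03,"y":0,"z":0,"rx":0,"ry":0,"rz":0,"jaw":4},{"x":0.03,"y":0,"z":0,"rx":0,"ry":0,"rz":0,"jaw":4},{"x":0,"y":0,"z":0,"rx":0,"ry":0,"rz":0,"jaw":4}]'

```text
clock: 19.2
tool_pos: [0.5508, 0.1721, 0.0449]
eef_rot: [0.991, -0.132, -0.001, 0.0]
contact_force: [-4.7, 1.6, 4.5]
opening: 0.501
finger_force: 35.0
```

Contact with the stop at 5 N, just where the stop was measured. A touch more push, then release.

Request:
send_rows --motion '[{"x":0.02,"y":0,"z":-0.01,"rx":0,"ry":0,"rz":0,"jaw":4},{"x":0.02,"y":0,"z":0,"rx":0,"ry":0,"rz":0,"jaw":4},{"x":0,"y":0,"z":0,"rx":0,"ry":0,"rz":0,"jaw":4},{"x":0,"y":0,"z":0,"rx":0,"ry":0,"rz":0,"jaw":4.6},{"x":0,"y":0,"z":0,"rx":0,"ry":0,"rz":0,"jaw":5}]' --grip_force 10

```text
clock: 19.7
tool_pos: [0.5532, 0.1716, 0.045]
eef_rot: [0.991, -0.132, 0.001, -0.0]
contact_force: [-0.1, -0.6, -0.4]
opening: 0.564
finger_force: 0.0
```

Request:
send_rows --motion '[{"x":0,"y":0,"z":0,"rx":0,"ry":0,"rz":0,"jaw":6},{"x":0,"y":0,"z":0,"rx":0,"ry":0,"rz":0,"jaw":7},{"x":0,"y":0,"z":0,"rx":0,"ry":0,"rz":0,"jaw":7},{"x":0,"y":0,"z":0,"rx":0,"ry":0,"rz":0,"jaw":7},{"x":0,"y":0,"z":0,"rx":0,"ry":0,"rz":0,"jaw":7}]'

```text
clock: 20.2
tool_pos: [0.5522, 0.1717, 0.045]
eef_rot: [0.991, -0.132, 0.0, 0.0]
contact_force: [0.6, -0.3, 0.2]
opening: 0.794
finger_force: 0.0
```

Request:
send_rows --motion '[{"x":0,"y":0,"z":-0.8,"rx":0,"ry":0,"rz":0,"jaw":7},{"x":0,"y":0,"z":-2,"rx":0,"ry":0,"rz":0,"jaw":7},{"x":0,"y":0,"z":-3,"rx":0,"ry":0,"rz":0,"jaw":7},{"x":0,"y":0,"z":-4,"rx":0,"ry":0,"rz":0,"jaw":7},{"x":0,"y":0,"z":-3,"rx":0,"ry":0,"rz":0,"jaw":7}]'

```text
clock: 20.7
tool_pos: [0.5525, 0.1718, 0.1756]
eef_rot: [0.991, -0.132, 0.001, -0.0]
contact_force: [0.6, 0.4, 0.9]
opening: 0.794
finger_force: 0.0
```

Request:
send_rows --motion '[{"x":0,"y":0,"z":-2,"rx":0,"ry":0,"rz":0,"jaw":7},{"x":0,"y":0,"z":0,"rx":0,"ry":0,"rz":0,"jaw":7},{"x":0,"y":0,"z":0,"rx":0,"ry":0,"rz":0,"jaw":7},{"x":0,"y":0,"z":0,"rx":0,"ry":0,"rz":0,"jaw":7},{"x":0,"y":0,"z":0,"rx":0,"ry":0,"rz":0,"jaw":7}]'

```text
clock: 21.2
tool_pos: [0.5512, 0.1716, 0.1918]
eef_rot: [0.991, -0.132, -0.001, 0.001]
contact_force: [-0.3, -0.6, -1.0]
opening: 0.794
finger_force: 0.0
```

Run:
```python
from h import *
where();w=snapshot("wrist");b=snapshot("side");import pickle;pickle.dump((w,b,get_state()),open("w7.pkl","wb"))
p=proj(w,[[.615,.152,.05]])[0].astype(int);print(p)
x=int(np.clip(p[0]-100,0,312));y=int(np.clip(p[1]-100,0,184));print(x,y)
save("w7",np.hstack([cv2.resize(w["img"][y:y+200,x:x+200],(560,560)),cv2.resize(b["img"][180:260,170:204+66][:,:80],(240,560//7*3)) if 0 else np.vstack([cv2.resize(b["img"][180:260,180:260],(240,240)),np.zeros((320,240,3),np.uint8)])]))
```

```text
t 21.2 pos [0.5512 0.1716 0.1918] yaw -15.13 F [-0.33 -0.62 -1.04] open 0.794 tilt z [-2.3e-03 -9.0e-04 -1.0e+00]
[257 109]
157 9
```

View pics/w7.png

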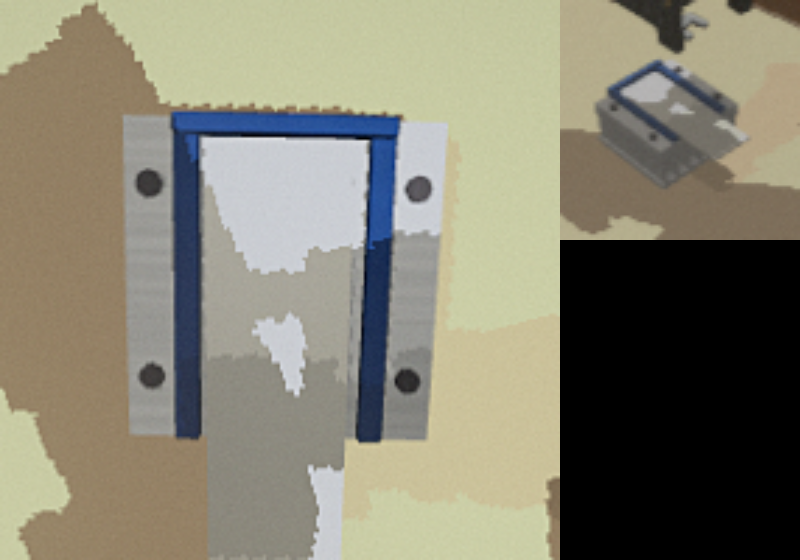

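The plate lies flat between the ribs, its end at the stop with only a thin dark line at row ~136, and its front overhanging. I'll check that line numerically.

Run:
```python
from h import *
import pickle;w,b,s=pickle.load(open("w7.pkl","rb"))
for c in(232,240,250,260,270,280,285):
    print(c,[tuple(int(v) for v in w["img"][r,c]) for r in range(54,61)])
h=cv2.cvtColor(w["img"],cv2.COLOR_RGB2HSV)
V=(h[:,:,1]<60)&(h[:,:,2]>90)
d=np.array([np.cos(np.radians(-16)),np.sin(np.radians(-16)),0])
for c in(236,256,272):
    r=np.where(V[:,c])[0];r=r[r>50];e=r[np.where(np.diff(r,append=999)>2)[0][0]]
    P=onplane(w,[(c,r[0]-.5),(c,e+.5)],.053);print(c,r[0],e,"len mm",((P[1]-P[0])@d*-1000).round(1),"end x along d",(P[0]@d).round(4),(P[1]@d).round(4))
```

```text
232 [(49, 88, 158), (42, 74, 134), (19, 27, 40), (38, 45, 53), (206, 209, 213), (208, 213, 218), (200, 203, 208)]
240 [(52, 90, 162), (41, 76, 140), (15, 26, 43), (31, 41, 51), (215, 218, 220), (208, 209, 214), (198, 201, 207)]
250 [(46, 86, 155), (40, 79, 151), (20, 35, 63), (0, 0, 4), (221, 222, 226), (207, 209, 215), (201, 204, 208)]
260 [(44, 84, 157), (44, 88, 160), (22, 45, 87), (0, 0, 5), (158, 162, 169), (214, 217, 221), (205, 206, 213)]
270 [(43, 87, 155), (42, 88, 163), (29, 61, 124), (0, 0, 10), (152, 157, 162), (210, 215, 219), (204, 207, 211)]
280 [(42, 85, 154), (47, 91, 168), (37, 74, 142), (0, 6, 27), (81, 89, 99), (211, 213, 217), (205, 206, 213)]
285 [(42, 82, 153), (42, 84, 159), (35, 75, 140), (7, 23, 51), (0, 0, 0), (215, 218, 220), (209, 213, 218)]
236 58 211 len mm 140.0 end x along d 0.5928 0.4528
256 58 211 len mm 139.9 end x along d 0.593 0.4531
272 58 212 len mm 140.9 end x along d 0.5933 0.4523
```

The dark line is about 1 to 1.5 px, so a gap of up to ~1 mm may remain on the left. I'll nudge the front end gently with closed fingers to seat it.

Run:
```python
from h import *
import pickle;w,b,s=pickle.load(open("w7.pkl","rb"))
print("front mid",onplane(w,[((207+343)/5.6+157,211)],.053).round(4),"rear mid",onplane(w,[((201+368)/5.6+157,57.5)],.053).round(4))
plan([.5005,.1845,.10],-16,1);plan([.5005,.1845,.0465],-16,1)
```

```text
front mid [[0.5233 0.1791 0.053 ]] rear mid [[0.6571 0.1399 0.053 ]]
rz total 0.015 shift cm [-5.244  0.16   9.212] per row [-5.244  0.16   9.212]
rz total 0.015 shift cm [-5.236  0.154 14.562] per row [-5.236  0.154 14.562]
```

Request:
send_rows --motion '[{"x":-1,"y":0,"z":0,"rx":0,"ry":0,"rz":0.015,"jaw":0},{"x":-1.5,"y":0.1,"z":0,"rx":0,"ry":0,"rz":0,"jaw":0},{"x":-1.7,"y":0,"z":0,"rx":0,"ry":0,"rz":0,"jaw":0},{"x":-1.2,"y":0,"z":0,"rx":0,"ry":0,"rz":0,"jaw":0},{"x":0,"y":0,"z":2,"rx":0,"ry":0,"rz":0,"jaw":0}]'

```text
clock: 21.8
tool_pos: [0.499, 0.1871, 0.1744]
eef_rot: [0.99, -0.138, 0.001, -0.001]
contact_force: [0.4, 0.4, -0.6]
opening: 0.369
finger_force: 0.0
```

Request:
send_rows --motion '[{"x":0,"y":0,"z":2.5,"rx":0,"ry":0,"rz":0,"jaw":0},{"x":0,"y":0,"z":2.5,"rx":0,"ry":0,"rz":0,"jaw":0},{"x":0,"y":0,"z":2,"rx":0,"ry":0,"rz":0,"jaw":0},{"x":0,"y":0,"z":0,"rx":0,"ry":0,"rz":0,"jaw":0},{"x":0,"y":0,"z":0,"rx":0,"ry":0,"rz":0,"jaw":0}]'

```text
clock: 22.3
tool_pos: [0.4996, 0.1856, 0.1032]
eef_rot: [0.99, -0.139, -0.0, 0.0]
contact_force: [0.1, -0.3, 0.6]
opening: 0.003
finger_force: 0.0
```

Run:
```python
from h import *
where();plan([.5012,.1855,.0465],-16,1)
```

```text
t 22.3 pos [0.4996 0.1856 0.1032] yaw -16.0 F [ 0.14 -0.25  0.57] open 0.003 tilt z [-3.e-04 -3.e-04 -1.e+00]
rz total 0.0 shift cm [ 0.16  -0.035  5.668] per row [ 0.16  -0.035  5.668]
```

Request:
send_rows --motion '[{"x":0,"y":0,"z":1.3,"rx":0,"ry":0,"rz":0,"jaw":0},{"x":0,"y":0,"z":1.6,"rx":0,"ry":0,"rz":0,"jaw":0},{"x":0,"y":0,"z":1.5,"rx":0,"ry":0,"rz":0,"jaw":0},{"x":0,"y":0,"z":0.9,"rx":0,"ry":0,"rz":0,"jaw":0},{"x":0,"y":0,"z":0.3,"rx":0,"ry":0,"rz":0,"jaw":0}]'

```text
clock: 22.8
tool_pos: [0.4996, 0.1855, 0.0464]
eef_rot: [0.99, -0.139, -0.0, 0.0]
contact_force: [-0.8, -0.5, 1.3]
opening: 0.011
finger_force: 0.0
```

Request:
send_rows --motion '[{"x":0.2,"y":0,"z":0,"rx":0,"ry":0,"rz":0,"jaw":0},{"x":0.3,"y":0,"z":0,"rx":0,"ry":0,"rz":0,"jaw":0},{"x":0.2,"y":0,"z":0,"rx":0,"ry":0,"rz":0,"jaw":0},{"x":0.1,"y":0,"z":0,"rx":0,"ry":0,"rz":0,"jaw":0},{"x":0.1,"y":0,"z":0,"rx":0,"ry":0,"rz":0,"jaw":0}]'

```text
clock: 23.3
tool_pos: [0.5088, 0.1831, 0.0473]
eef_rot: [0.99, -0.139, 0.0, -0.0]
contact_force: [-0.4, -1.0, -0.2]
opening: 0.005
finger_force: 0.0
```

Request:
send_rows --motion '[{"x":0.06,"y":0,"z":0,"rx":0,"ry":0,"rz":0,"jaw":0},{"x":0.06,"y":0,"z":0,"rx":0,"ry":0,"rz":0,"jaw":0},{"x":0.06,"y":0,"z":0,"rx":0,"ry":0,"rz":0,"jaw":0},{"x":0,"y":0,"z":0,"rx":0,"ry":0,"rz":0,"jaw":0},{"x":0,"y":0,"z":0,"rx":0,"ry":0,"rz":0,"jaw":0}]'

```text
clock: 23.8
tool_pos: [0.5101, 0.1826, 0.047]
eef_rot: [0.99, -0.139, -0.0, 0.0]
contact_force: [-0.2, 0.6, -0.5]
opening: 0.012
finger_force: 0.0
```

Request:
send_rows --motion '[{"x":0.04,"y":0,"z":0,"rx":0,"ry":0,"rz":0,"jaw":0},{"x":0.04,"y":0,"z":0,"rx":0,"ry":0,"rz":0,"jaw":0},{"x":0.04,"y":0,"z":0,"rx":0,"ry":0,"rz":0,"jaw":0},{"x":0.04,"y":0,"z":0,"rx":0,"ry":0,"rz":0,"jaw":0},{"x":0.04,"y":0,"z":0,"rx":0,"ry":0,"rz":0,"jaw":0}]'

```text
clock: 24.3
tool_pos: [0.5122, 0.182, 0.047]
eef_rot: [0.99, -0.139, 0.0, 0.0]
contact_force: [-0.7, 0.5, 0.5]
opening: 0.006
finger_force: 0.0
```

Request:
send_rows --motion '[{"x":0.03,"y":0,"z":0,"rx":0,"ry":0,"rz":0,"jaw":0},{"x":0.03,"y":0,"z":0,"rx":0,"ry":0,"rz":0,"jaw":0},{"x":0.03,"y":0,"z":0,"rx":0,"ry":0,"rz":0,"jaw":0},{"x":0,"y":0,"z":0,"rx":0,"ry":0,"rz":0,"jaw":0},{"x":0,"y":0,"z":0,"rx":0,"ry":0,"rz":0,"jaw":0}]'

```text
clock: 24.8
tool_pos: [0.5126, 0.1819, 0.047]
eef_rot: [0.99, -0.139, -0.0, 0.0]
contact_force: [-1.4, -0.1, 1.4]
opening: 0.002
finger_force: 0.7
```

Contact begins. Push on in small steps.

Request:
send_rows --motion '[{"x":0.03,"y":0,"z":0,"rx":0,"ry":0,"rz":0,"jaw":0},{"x":0.03,"y":0,"z":0,"rx":0,"ry":0,"rz":0,"jaw":0},{"x":0.03,"y":0,"z":0,"rx":0,"ry":0,"rz":0,"jaw":0},{"x":0,"y":0,"z":0,"rx":0,"ry":0,"rz":0,"jaw":0},{"x":0,"y":0,"z":0,"rx":0,"ry":0,"rz":0,"jaw":0}]'

```text
clock: 25.3
tool_pos: [0.5128, 0.1818, 0.0469]
eef_rot: [0.99, -0.139, -0.001, 0.0]
contact_force: [-4.7, 1.1, 2.6]
opening: 0.008
finger_force: 2.6
```

Request:
send_rows --motion '[{"x":0.03,"y":0,"z":0,"rx":0,"ry":0,"rz":0,"jaw":0},{"x":0.03,"y":0,"z":0,"rx":0,"ry":0,"rz":0,"jaw":0},{"x":0,"y":0,"z":0,"rx":0,"ry":0,"rz":0,"jaw":0},{"x":0,"y":0,"z":0,"rx":0,"ry":0,"rz":0,"jaw":0},{"x":0,"y":0,"z":0,"rx":0,"ry":0,"rz":0,"jaw":0}]'

```text
clock: 25.8
tool_pos: [0.5128, 0.1818, 0.0468]
eef_rot: [0.99, -0.139, -0.002, 0.0]
contact_force: [-5.4, 2.2, 2.6]
opening: 0.002
finger_force: 3.1
```

At 5–6 N the plate doesn't move, so it is hard home. Back off and rise.

Request:
send_rows --motion '[{"x":-0.3,"y":0,"z":0,"rx":0,"ry":0,"rz":0,"jaw":0},{"x":-0.7,"y":0,"z":0,"rx":0,"ry":0,"rz":0,"jaw":0},{"x":-1,"y":0,"z":0,"rx":0,"ry":0,"rz":0,"jaw":0},{"x":-0.5,"y":0,"z":-0.5,"rx":0,"ry":0,"rz":0,"jaw":0},{"x":0,"y":0,"z":-2,"rx":0,"ry":0,"rz":0,"jaw":0}]'

```text
clock: 26.3
tool_pos: [0.4882, 0.1883, 0.0711]
eef_rot: [0.99, -0.139, -0.002, 0.001]
contact_force: [0.5, -0.4, -0.5]
opening: 0.008
finger_force: 0.0
```

Request:
send_rows --motion '[{"x":0,"y":0,"z":-3,"rx":0,"ry":0,"rz":0,"jaw":0},{"x":0,"y":0,"z":-4,"rx":0,"ry":0,"rz":0,"jaw":0},{"x":0,"y":0,"z":-4,"rx":0,"ry":0,"rz":0,"jaw":0},{"x":0,"y":0,"z":-2,"rx":0,"ry":0,"rz":0,"jaw":0},{"x":0,"y":0,"z":0,"rx":0,"ry":0,"rz":0,"jaw":0}]'

```text
clock: 26.8
tool_pos: [0.4921, 0.189, 0.2052]
eef_rot: [0.99, -0.139, 0.003, -0.002]
contact_force: [0.5, 0.2, -0.2]
opening: 0.006
finger_force: 0.0
```

Request:
send_rows --motion '[{"x":0,"y":0,"z":0,"rx":0,"ry":0,"rz":0,"jaw":0},{"x":0,"y":0,"z":0,"rx":0,"ry":0,"rz":0,"jaw":0},{"x":0,"y":0,"z":0,"rx":0,"ry":0,"rz":0,"jaw":0},{"x":0,"y":0,"z":0,"rx":0,"ry":0,"rz":0,"jaw":0},{"x":0,"y":0,"z":0,"rx":0,"ry":0,"rz":0,"jaw":0}]'

```text
clock: 27.3
tool_pos: [0.4901, 0.1881, 0.2014]
eef_rot: [0.99, -0.139, -0.0, 0.0]
contact_force: [-0.9, -0.1, -0.5]
opening: 0.004
finger_force: 0.0
```

Run:
```python
from h import *
where();w=snapshot("wrist");h=cv2.cvtColor(w["img"],cv2.COLOR_RGB2HSV)
q=proj(w,[[.6571,.1399,.053],[.5233,.1791,.053]]);print(q.round())
c=int(q[0][0]);r0=int(q[0][1])
for k in(-18,0,18):print([tuple(int(v) for v in w["img"][r,c+k]) for r in range(max(r0-4,0),r0+5)])
print(finish_job())
```

```text
t 27.3 pos [0.4901 0.1881 0.2014] yaw -16.0 F [-0.85 -0.07 -0.54] open 0.004 tilt z [-1.e-03 -6.e-04 -1.e+00]
[[256. -20.]
 [255. 145.]]
[]
[]
[]
the job is handed in; nothing more can be done
None
```

The ceramic plate lies flat between the heat sink's blue ribs with its end pushed against the back stop, and the job is handed in at 27 s, with no measured contact force above about 11 N; my last camera check missed the stop, so "fully home" rests on the plate not moving under a final 5–6 N push.

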